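# Weight down a glued-up name-board with a caul and paint tins

## Task

The glued name-board on the white gluing board has to be pressed flat while it sets: lay the loose wooden batten squarely along the middle of the name-board, then put weights on the batten from the middle outwards so that the glue is driven to the ends - the large paint tin first, on the middle, and after it one small tin on each side of the large one, near the end of the batten, all upright and centred on its width. Leave the tape roll, spray can, brush jar and glue bottle where they are.

Things in the scene. Friction and masses are not known exactly. Their poses are not given: they have to be found in the camera images.
- nameboard: Fixed target. White gluing board (x 96, y 320, 16 mm high) carrying the glued name-board: brown MDF backing with rounded ends (72 x 300, 12 thick) and, on it, a plywood face with rounded ends (58 x 286, 6 thick). The flat top of the face is 34 mm above the bench. Origin: on the bench under the middle; z up, y along the length (roughly world y, turned up to 12 deg; left or right half of the bench).
- caul: Loose wooden batten (caul) with dark ends: 54 mm wide (its x), 260 long (its y), 24 thick, about 0.19 kg, lying flat on the half of the bench opposite the name-board, roughly along world y, turned up to 20 deg. Origin: centre of its underside, z up; both ends are alike.
- tin_large: Full paint tin with a pressed-in lever lid, bare steel with a plain paper band, upright, the only large one: 66 mm diameter, 78 mm high, about 0.42 kg. Origin at the centre of its underside, z up along its axis; yaw has no meaning (round).
- tin_small_1: Full paint tin with a pressed-in lever lid, bare steel with a plain paper band, upright, one of two alike small ones: 50 mm diameter, 56 mm high, about 0.17 kg. Either small tin may go at either end. Origin at the centre of its underside, z up along its axis; yaw has no meaning (round).
- tin_small_2: Full paint tin with a pressed-in lever lid, bare steel with a plain paper band, upright, the other of the two alike small ones: 50 mm diameter, 56 mm high, about 0.17 kg. Origin at the centre of its underside, z up along its axis; yaw has no meaning (round).
- tape_roll: Bystander: roll of paper masking tape lying flat in the row of tins on the robot's side of the bench, 96 mm outside diameter, 76 mm bore, 25 mm high. Origin at the centre of its underside.
- spray_can: Bystander: blue and white spray can with a white cap, upright, 66 mm diameter, 184 mm high. Origin at the centre of its underside.
- brush_jar: Bystander: clear jar, 72 mm diameter, 95 mm high, with three brushes standing in it, up to about 265 mm high and leaning out up to about 55 mm from its axis. Origin at the centre of its underside.
- glue_bottle: Bystander: white glue bottle with an orange nozzle, upright, 56 mm diameter, 172 mm high. Origin at the centre of its underside.
Things that resemble listed ones, but are neither listed nor needed, are in the scene too. Leave any pink look-alike of the tin_small_2 alone.

How it is judged:
On the way, in this order (a step that is already met when the one before it is completed fails the run):
1. the batten lies flat along the middle of the name-board (z of caul in the frame of nameboard between 0.03 and 0.038 m and x of caul in the frame of nameboard between -0.012 and 0.012 m and y of caul in the frame of nameboard between -0.016 and 0.016 m and angle between the y axis of caul and the y axis of nameboard, either way round below 0.12 rad), for 0.2 s.
2. the large tin stands on the middle of the batten, the batten still in place (all of step 1 and z of tin_large in the frame of caul between 0.02 and 0.028 m and x of tin_large in the frame of caul between -0.014 and 0.014 m and y of tin_large in the frame of caul between -0.015 and 0.015 m and angle between tin_large's own z axis and vertical below 0.1 rad), for 0.2 s.
3. after that, a small tin stands near one end of the batten (((z of tin_small_1 in the frame of caul between 0.02 and 0.028 m and x of tin_small_1 in the frame of caul between -0.014 and 0.014 m and y of tin_small_1 in the frame of caul between 0.07 and 0.115 m and angle between tin_small_1's own z axis and vertical below 0.1 rad) or (z of tin_small_1 in the frame of caul between 0.02 and 0.028 m and x of tin_small_1 in the frame of caul between -0.014 and 0.014 m and y of tin_small_1 in the frame of caul between -0.115 and -0.07 m and angle between tin_small_1's own z axis and vertical below 0.1 rad) or (z of tin_small_2 in the frame of caul between 0.02 and 0.028 m and x of tin_small_2 in the frame of caul between -0.014 and 0.014 m and y of tin_small_2 in the frame of caul between 0.07 and 0.115 m and angle between tin_small_2's own z axis and vertical below 0.1 rad) or (z of tin_small_2 in the frame of caul between 0.02 and 0.028 m and x of tin_small_2 in the frame of caul between -0.014 and 0.014 m and y of tin_small_2 in the frame of caul between -0.115 and -0.07 m and angle between tin_small_2's own z axis and vertical below 0.1 rad))), for 0.2 s.
4. then the other small tin stands near the opposite end (((z of tin_small_1 in the frame of caul between 0.02 and 0.028 m and x of tin_small_1 in the frame of caul between -0.014 and 0.014 m and y of tin_small_1 in the frame of caul between 0.07 and 0.115 m and angle between each of tin_small_1, tin_small_2's own z axis and vertical below 0.1 rad and z of tin_small_2 in the frame of caul between 0.02 and 0.028 m and x of tin_small_2 in the frame of caul between -0.014 and 0.014 m and y of tin_small_2 in the frame of caul between -0.115 and -0.07 m) or (z of tin_small_2 in the frame of caul between 0.02 and 0.028 m and x of tin_small_2 in the frame of caul between -0.014 and 0.014 m and y of tin_small_2 in the frame of caul between 0.07 and 0.115 m and angle between each of tin_small_2, tin_small_1's own z axis and vertical below 0.1 rad and z of tin_small_1 in the frame of caul between 0.02 and 0.028 m and x of tin_small_1 in the frame of caul between -0.014 and 0.014 m and y of tin_small_1 in the frame of caul between -0.115 and -0.07 m))), for 0.2 s.
At the end, for the whole second after the job is handed in: Batten flat on the face, centred within 12 mm across and 16 mm along, parallel within 7 deg; large tin within 15 mm of its middle; one small tin on each side, 70 to 115 mm from the middle; tins upright, within 14 mm of the batten's centre line; all released and at rest (all of step 2 and ((z of tin_small_1 in the frame of caul between 0.02 and 0.028 m and x of tin_small_1 in the frame of caul between -0.014 and 0.014 m and y of tin_small_1 in the frame of caul between 0.07 and 0.115 m and angle between each of tin_small_1, tin_small_2's own z axis and vertical below 0.1 rad and z of tin_small_2 in the frame of caul between 0.02 and 0.028 m and x of tin_small_2 in the frame of caul between -0.014 and 0.014 m and y of tin_small_2 in the frame of caul between -0.115 and -0.07 m) or (z of tin_small_2 in the frame of caul between 0.02 and 0.028 m and x of tin_small_2 in the frame of caul between -0.014 and 0.014 m and y of tin_small_2 in the frame of caul between 0.07 and 0.115 m and angle between each of tin_small_2, tin_small_1's own z axis and vertical below 0.1 rad and z of tin_small_1 in the frame of caul between 0.02 and 0.028 m and x of tin_small_1 in the frame of caul between -0.014 and 0.014 m and y of tin_small_1 in the frame of caul between -0.115 and -0.07 m)) and linear speed of each of caul, tin_large, tin_small_1, tin_small_2 below 0.01 m/s); the robot touches nothing.
It fails at once if the tape roll is pushed more than 30 mm or knocked over (distance of tape_roll from where it was at the start of the episode above 0.03 m or angle between tape_roll's own z axis and vertical above 0.35 rad).
It fails at once if the spray can is pushed more than 30 mm or knocked over (distance of spray_can from where it was at the start of the episode above 0.03 m or angle between spray_can's own z axis and vertical above 0.35 rad).
It fails at once if the brush jar is pushed more than 30 mm or knocked over (distance of brush_jar from where it was at the start of the episode above 0.03 m or angle between brush_jar's own z axis and vertical above 0.35 rad).
It fails at once if the glue bottle is pushed more than 30 mm or knocked over (distance of glue_bottle from where it was at the start of the episode above 0.03 m or angle between glue_bottle's own z axis and vertical above 0.35 rad).
It also fails if it takes over 106 s, if anything falls off the work surface, if the arm or the gripper's body presses on something with over 40 N, if the wrist force passes 120 N, or if a joint passes its speed limit or range.

## Robot

A 7-joint arm with a two-finger parallel gripper is mounted at the origin on the work surface. World frame = base frame: x ahead of the robot, y to its left, z up, the work surface at z = 0. Lengths are in m, angles in rad, forces in N, time in s.
With the tool pointing down it reaches from about 0.425 to 0.875 m from the base axis. Payload 8.4 kg.
Tool frame: the origin (TCP) lies midway between the tips of the shut fingers; the grasp point (between the pads) lies 19 mm behind it; z points along the fingers, y is the line along which they close (so a half turn about z gives the same grasp; the last joint's range is limited). The gripper opens to 87 mm and grips with 3 to 60 N. Pads are 19 mm wide; open, the fingers measure 117 mm over their backs; the gripper's body (75 mm by 190 mm) begins 51 mm behind the grasp point.
Start: joints at [1.074, 0.333, 0.04, 1.465, -0.013, 1.343, -0.059], TCP at [0.252, -0.599, 0.223] pointing down, gripper open.
Joint ranges: [-2.58, 2.58], [-0.38, 2.09], [-1.3, 1.39], [0.25, 2.4], [-1.5, 4.64], [0.08, 2.09], [-2.65, 2.65]. Speed limits (rad/s): [2.22, 2.22, 2.79, 2.79, 3.14, 3.14, 3.14].

## Interface

Orientations are given as a 3x3 rotation matrix whose columns are the frame's x, y, z axes.
In Python, from cell import r, set_gripper, solver, optics, workorder, telemetry gives the robot as it stands. Calls block until the motion is done:
- r.goto(position, orientation): joint-space move of the TCP to a pose.
- r.movel(position, speed=0.15, attitude=None): straight line of the TCP; attitude=None keeps the orientation; speed is the mean speed in m/s.
- r.move_joints(angles): joint-space move.
- set_gripper(opening, squeeze=None): finger opening in m; squeeze is the grip in N (None keeps the last); returns when the fingers have stopped.
- r.wait(seconds).
- solver.inverse_kinematics(position, orientation): joint angles nearest the present ones, or None.
- optics.capture(name): name is "scene" or "top" or "wrist"; returns a dict with "frame" (400x640x3 uint8, blue, green, red), "fx", "fy", "cx", "cy" (pixels), "R" (3x3) and "t" (3): a world point X has camera coordinates R X + t. Camera axes: x right, y down, z forward; pixel columns grow to the right and rows downward; lengths in m; the calibration is good to about 2 mm. A picture is of the moment at which its call begins. There is no depth.
A pose or a line that the arm cannot do raises r.MotionError and nothing moves.
- workorder.close_job(): hands the job in; it is judged then, once.
Readings, each from a call of its own:
- telemetry.read_clock(): time.
- telemetry.read_qpos(): joint angles.
- telemetry.read_dq(): joint speeds.
- telemetry.read_effort(): joint torques, N m.
- telemetry.read_tool_pos(): TCP position.
- telemetry.read_ee_rot(): TCP orientation.
- telemetry.read_ft_force(): force on the tool from outside, world axes, zero at the start.
- telemetry.read_ft_torque(): the same for the moment, N m.
- telemetry.read_grip_width(): finger opening in m.
- telemetry.read_finger_force(): force on a finger pad.
Only numpy, scipy, OpenCV 4.12 (cv2) and the standard library are available. Lean on these libraries where they do the work, as an engineer would, in place of code of your own. Each camera call takes 0.05 s, during which the arm holds its last target. There are 200 camera calls.

## Working session

There is one attempt and no reset: what is moved stays moved. The work goes in short steps, each a Python script; the robot and the scene stay as the last script left them, time stands still between calls to the robot, and variables do not carry over. Pictures are saved under pics/ and viewed, at most 14 in all, crops included, and the job is handed in when it is done.

```bash
mkdir -p pics; ls; python3 - <<'E'
from cell import optics,telemetry
import cv2
for n in("scene","top"):
    c=optics.capture(n); cv2.imwrite(f"pics/{n}0.png",c["frame"]); print(n,c["fx"],c["cx"],c["cy"],c["R"],c["t"])
print(telemetry.read_clock())
E
```

```text
pics
scene 363.2956703156061 314.82750046154524 201.57577804915942 [[-0.57777829  0.81619166 -0.00185217]
 [ 0.57334779  0.40425306 -0.7126372 ]
 [-0.58089979 -0.41280823 -0.70153033]] [ 0.30290369 -0.28720784  1.4551212 ]
top 442.0217275172385 320.8014661417656 194.2884212647954 [[ 0.01291705 -0.99991597 -0.00110073]
 [-0.98915777 -0.012617   -0.14631374]
 [ 0.14628755  0.00297874 -0.98923762]] [0.01283153 0.53594957 1.24864389]
0.1
```

View pics/top0.png

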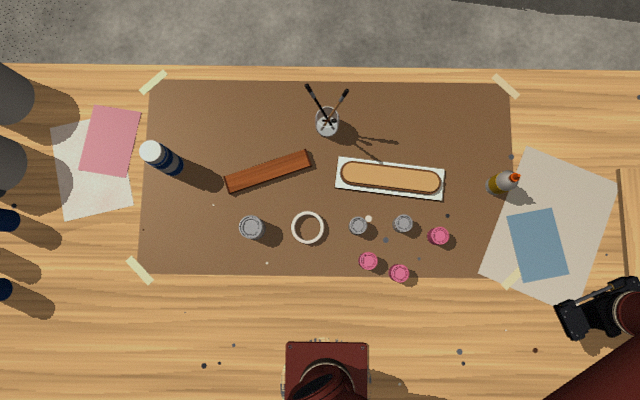

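View pics/scene0.png

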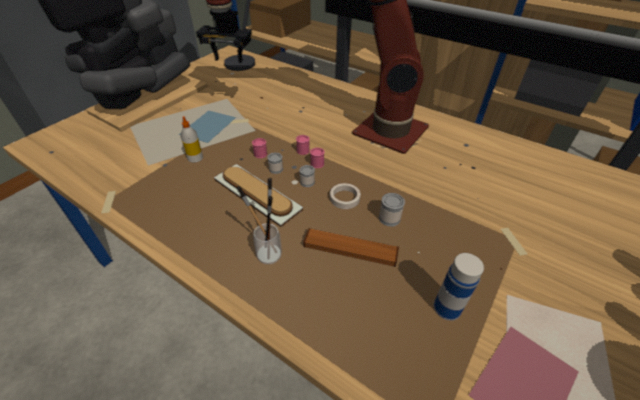

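Top view: large steel tin at (251,227), tape roll (308,228), steel small tins (358,226) and (403,223), and pink look-alikes (439,236), (368,261), (399,273). The batten is at (268,172), the name-board at (390,178), the jar at (327,122), the spray can at (155,155) and the glue bottle at (500,183). The two bare-steel small tins fit the description. I'll confirm them in an enlarged crop.

```bash
cat > h.py <<'E'
import numpy as np, cv2
from cell import r,set_gripper,solver,optics,telemetry
def world(c,uv,z):
    uv=np.atleast_2d(uv).astype(float)
    d=np.c_[(uv[:,0]-c["cx"])/c["fx"],(uv[:,1]-c["cy"])/c["fy"],np.ones(len(uv))]@c["R"]
    o=-c["R"].T@c["t"]
    return o+d*((z-o[2])/d[:,2])[:,None]
def down(a):  # finger closing axis (tool y) at world angle a
    y=np.array([np.cos(a),np.sin(a),0]);z=np.array([0,0,-1.]);return np.c_[np.cross(y,z),y,z]
def blob(mask,near):
    n,l,s,ce=cv2.connectedComponentsWithStats(mask.astype(np.uint8))
    k=[i for i in range(1,n) if s[i,4]>150]; i=min(k,key=lambda i:np.hypot(*(ce[i]-near)))
    cn=max(cv2.findContours((l==i).astype(np.uint8),0,1)[0],key=cv2.contourArea)
    return cn[:,0,:],s[i]
E
python3 - <<'E'
from h import *
c=optics.capture("top"); f=c["frame"]
im=cv2.resize(f[140:290,220:460],None,fx=3.3,fy=3.3,interpolation=cv2.INTER_CUBIC);cv2.imwrite("pics/crop1.png",im)
hsv=cv2.cvtColor(f,cv2.COLOR_BGR2HSV)
for p in[(268,172),(320,190),(390,178),(342,190),(150,100)]: print(p,hsv[p[1],p[0]])
for n,p,z in[("large",(251,227),.078),("s1",(358,226),.056),("s2",(403,223),.056),("tape",(308,228),.025),("batten",(268,172),.024),("board",(390,178),.034),("jar",(327,122),.09)]:
    print(n,world(c,p,z).round(3))
E
```

```text
(268, 172) [ 11 184 154]
(320, 190) [ 14 116 138]
(390, 178) [ 18 122 201]
(342, 190) [ 15 115 135]
(150, 100) [ 14 104 150]
large [[0.435 0.214 0.078]]
s1 [[ 0.443 -0.087  0.056]]
s2 [[ 0.454 -0.216  0.056]]
tape [[0.438 0.056 0.025]]
batten [[0.603 0.178 0.024]]
board [[ 0.588 -0.183  0.034]]
jar [[0.738 0.004 0.09 ]]
```

View pics/crop1.png

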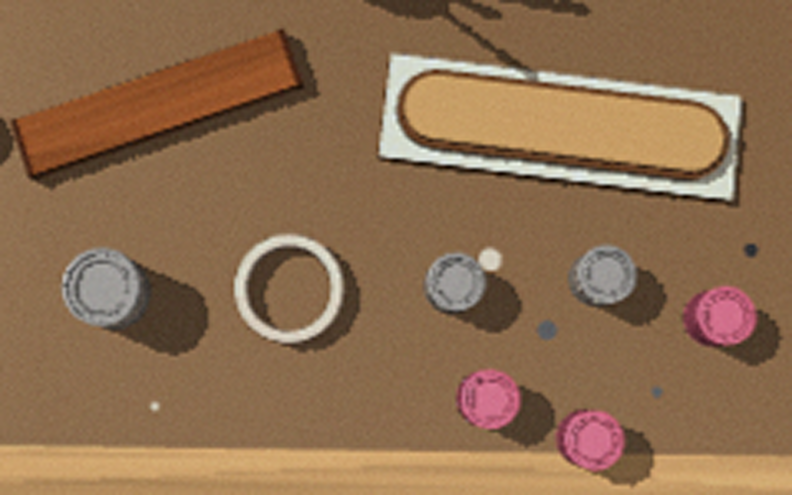

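The crop confirms the two bare-steel small tins at crop (456,282) and (606,275). All the pink ones are separate. Now the precise fits.

```bash
cat >> h.py <<'E'
from scipy.optimize import fsolve
def proj(c,X):
    q=np.atleast_2d(X)@c["R"].T+c["t"]; return np.c_[c["fx"]*q[:,0]/q[:,2]+c["cx"],c["fy"]*q[:,1]/q[:,2]+c["cy"]]
def centroid(p):
    m=cv2.moments(p.astype(np.float32)); return np.array([m["m10"],m["m01"]])/m["m00"]
def tin(c,near,rad,h,z0=0.):
    hsv=cv2.cvtColor(c["frame"],cv2.COLOR_BGR2HSV); w=np.zeros(hsv.shape[:2],np.uint8); cv2.circle(w,near,24,1,-1)
    m=cv2.morphologyEx(((hsv[...,1]<60)&(hsv[...,2]>60)&(w>0)).astype(np.uint8),cv2.MORPH_OPEN,np.ones((5,5)))
    cn,s=blob(m,near); hull=cv2.convexHull(cn)[:,0]
    t=np.linspace(0,2*np.pi,40)
    def f(x):
        P=[np.c_[x[0]+rad*np.cos(t),x[1]+rad*np.sin(t),t*0+z] for z in(z0,z0+h)]
        return cv2.convexHull(proj(c,np.vstack(P)).astype(np.float32))[:,0]
    x=fsolve(lambda x:centroid(f(x))-centroid(hull),world(c,near,h)[0,:2],epsfcn=1e-6)
    return x,cv2.contourArea(hull),cv2.contourArea(f(x))
def rect(c,mask,near,z):
    cn,s=blob(mask,near); W=world(c,cn,z)[:,:2]
    (x,y),(a,b),_=R=cv2.minAreaRect((W*1000).astype(np.float32)); B=cv2.boxPoints(R)
    e=max((B[1]-B[0],B[2]-B[1]),key=np.linalg.norm); e=e*np.sign(e[1])
    return np.array([x,y])/1000,np.arctan2(-e[0],e[1]),sorted((a,b))   # yaw: y-axis=(-sin,cos)
E
python3 - <<'E'
from h import *
c=optics.capture("top"); hsv=cv2.cvtColor(c["frame"],cv2.COLOR_BGR2HSV); H,S,V=cv2.split(hsv)
print("caul",rect(c,(S>150)&(V>95)&(H<16),(268,172),.024))
print("face",rect(c,(V>165)&(S>90)&(H>12)&(H<25),(390,178),.034))
print("white",rect(c,(V>130)&(S<60),(345,190),.016))
for p,rr,h in[((251,227),.033,.078),((358,226),.025,.056),((403,223),.025,.056)]: print(tin(c,p,rr,h))
for a in(0,.3,np.pi): 
  for P in((.6,.178,.2),(.6,.178,.012),(.435,.214,.03),(.443,-.087,.02),(.443,-.087,.2),(.454,-.216,.02)): q=solver.inverse_kinematics(np.array(P),down(a)); print(a,P,None if q is None else np.round(q,2))
E
```

```text
caul (array([0.60774152, 0.18025635]), np.float32(0.34289733), [52.79677963256836, 249.9724884033203])
face (array([ 0.59199664, -0.18416606]), np.float32(-0.1117547), [56.84191131591797, 282.32684326171875])
white (array([ 0.45728732, -0.09385271]), np.float32(0.98542106), [48.650245666503906, 67.36339569091797])
(array([0.43759925, 0.2175514 ]), 472.5, 519.1309259638656)
(array([ 0.45045245, -0.09176975]), 285.0, 269.7302257034462)
(array([ 0.4552794 , -0.21839853]), 261.5, 297.19693020777777)
0 (0.6, 0.178, 0.2) [ 0.32  0.43 -0.89  1.52  0.34  1.35 -0.61]
0 (0.6, 0.178, 0.012) [ 0.3   0.64 -0.87  1.7   0.55  1.07 -0.76]
0 (0.435, 0.214, 0.03) [ 0.31  0.35 -0.96  2.03  0.36  0.94 -0.84]
0 (0.443, -0.087, 0.02) [ 0.57  0.19 -0.51  2.12  0.12  0.85 -0.01]
0 (0.443, -0.087, 0.2) [ 0.61 -0.04 -0.5   1.93 -0.02  1.24  0.12]
0 (0.454, -0.216, 0.02) [ 0.7   0.27 -0.38  2.01  0.13  0.88  0.24]
0.3 (0.6, 0.178, 0.2) [ 0.31  0.43 -0.89  1.52  0.34  1.35 -0.31]
0.3 (0.6, 0.178, 0.012) [ 0.3   0.65 -0.88  1.7   0.56  1.07 -0.46]
0.3 (0.435, 0.214, 0.03) [ 0.3   0.35 -0.96  2.03  0.35  0.94 -0.54]
0.3 (0.443, -0.087, 0.02) [ 0.59  0.2  -0.52  2.12  0.13  0.85  0.29]
0.3 (0.443, -0.087, 0.2) [ 0.63 -0.04 -0.51  1.93 -0.02  1.24  0.42]
0.3 (0.454, -0.216, 0.02) [ 0.73  0.28 -0.41  2.01  0.14  0.88  0.54]
3.141592653589793 (0.6, 0.178, 0.2) [ 0.44  0.52 -1.1   1.52  0.46  1.39  2.45]
3.141592653589793 (0.6, 0.178, 0.012) [ 0.43  0.77 -1.1   1.69  0.74  1.16  2.27]
3.141592653589793 (0.435, 0.214, 0.03) [ 0.41  0.41 -1.09  2.02  0.44  0.97  2.24]
3.141592653589793 (0.443, -0.087, 0.02) [-0.99  0.36  1.24  2.19 -0.45  0.89 -2.61]
3.141592653589793 (0.443, -0.087, 0.2) None
3.141592653589793 (0.454, -0.216, 0.02) [-0.64  0.54  1.23  2.07 -0.63  0.97 -2.22]
```

The fits match the given sizes (batten 53 wide, face 57×282). Small tin 1's blob merged with the white paint dot, so I'll use the crop centre (0.443,-0.087) for it. Now I'll grasp the batten.

```bash
python3 - <<'E'
from h import *
T=telemetry.read_clock
p=telemetry.read_tool_pos(); r.movel([p[0],p[1],.32],.2)
a=.343; x,y=.606,.180
r.goto([x-.05,y,.25],down(a)); print(T())
set_gripper(.085)
r.movel([x,y,.12],.25); r.movel([x,y,.005],.12)
print(T(),telemetry.read_ft_force())
set_gripper(.03,30); print(telemetry.read_grip_width(),telemetry.read_finger_force(),telemetry.read_tool_pos())
r.movel([x,y,.12],.12); r.wait(.1); print(T(),telemetry.read_grip_width(),telemetry.read_ft_force(),telemetry.read_tool_pos())
for n in("top","wrist"): cv2.imwrite(f"pics/{n}1.png",optics.capture(n)["frame"])
f=cv2.imread("pics/top1.png")[100:300,200:480];cv2.imwrite("pics/lift.png",np.hstack([cv2.resize(f,(400,286)),cv2.resize(cv2.imread("pics/wrist1.png"),(400,286))]))
E
```

```text
3.7833
5.9 [-0.15425129 -0.49799077  0.47032783]
0.05402908568695721 29.99700129032135 [0.60620874 0.18002607 0.0051556 ]
7.75 0.05393531482153964 [ 0.36323887 -0.41437515 -2.61020612] [0.60549119 0.17980522 0.11900728]
```

View pics/lift.png

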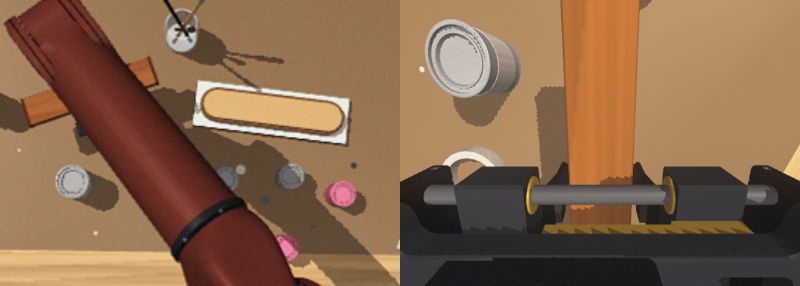

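The batten is held level and centred, with a grip width of 54 mm. I'll carry it round the jar on the robot's side.

```bash
python3 - <<'E'
from h import *
T=telemetry.read_clock
a=-.112; x,y=.5915,-.184
r.movel([.51,.10,.20],.25); r.movel([.51,-.15,.20],.25,down(a)); r.movel([x,y,.12],.2)
r.movel([x,y,.045],.12); r.movel([x,y,.040],.03)
print(T(),telemetry.read_ft_force(),telemetry.read_tool_pos())
set_gripper(.08); print(telemetry.read_ft_force())
r.movel([x,y,.16],.2); r.goto([.45,.1,.25],down(0)); print(T(),telemetry.read_qpos())
c=optics.capture("top"); cv2.imwrite("pics/top2.png",cv2.resize(c["frame"][90:300,200:480],None,fx=2.8,fy=2.8))
hsv=cv2.cvtColor(c["frame"],cv2.COLOR_BGR2HSV); H,S,V=cv2.split(hsv)
print("caul",rect(c,(S>150)&(V>95)&(H<16),(390,178),.058))
E
```

```text
11.575 [-0.65445996  0.45933265 -1.46553845] [ 0.59150165 -0.18407004  0.04010655]
[ 1.41394105  0.50324965 -0.73812997]
14.3333 [ 0.74751176 -0.0417174  -1.00864154  1.81959156 -0.03668979  1.34459908
 -0.25469171]
caul (array([ 0.59168817, -0.18395795]), np.float32(-0.11376681), [54.55296325683594, 250.72784423828125])
```

View pics/top2.png

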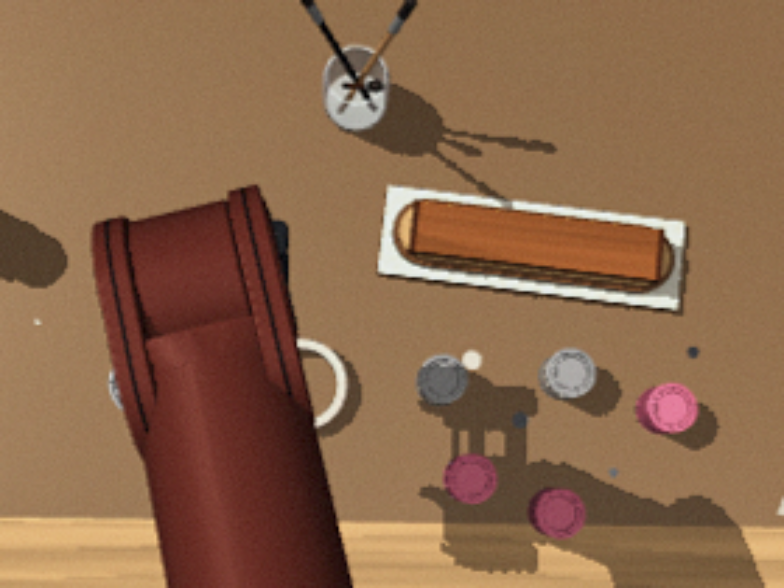

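The batten lies centred on the face: caul (0.5917,-0.1840), yaw -0.114, against face (0.592,-0.184), yaw -0.112. Next is the large tin.

```bash
cat >> h.py <<'E'
C=np.array([.5917,-.1840]); YAW=-.1130
def pick(x,y,zt,open_):
    r.goto([x,y,.18],down(0)); set_gripper(open_)
    r.movel([x,y,zt+.05],.25); r.movel([x,y,zt],.1); f=telemetry.read_ft_force()
    set_gripper(.03,25); print("grip",telemetry.read_grip_width(),telemetry.read_finger_force(),"f",f)
    r.movel([x,y,.18],.2); print("held",telemetry.read_grip_width(),telemetry.read_ft_force(),telemetry.read_clock())
def place(s,zt,open_,dx=0,dy=0):
    p=C+s*np.array([-np.sin(YAW),np.cos(YAW)])+[dx,dy]; p=list(p)
    r.movel([.48,p[1],.2],.25,down(YAW)); r.movel(p+[.2],.2); r.movel(p+[.058+zt+.012],.2); r.movel(p+[.058+zt+.001],.03)
    print("at",telemetry.read_tool_pos(),telemetry.read_ft_force()); set_gripper(open_); r.wait(.2)
    r.movel(p+[.058+zt+.06],.12); r.movel(p+[.23],.25); print(telemetry.read_clock())
E
python3 - <<'E'
from h import *
pick(.4365,.2165,.028,.086); place(0,.028,.084)
r.goto([.45,.1,.22],down(0))
c=optics.capture("top"); cv2.imwrite("pics/top3.png",cv2.resize(c["frame"][90:300,200:480],None,fx=2.8,fy=2.8))
print(tin(c,tuple(int(v) for v in proj(c,[*C,.1])[0]),.033,.078,.058))
E
```

```text
grip 0.06562885093409523 24.999932222999632 f [-0.27010857  0.15013497  0.21442661]
held 0.06562384865815342 [ 0.20260197  0.27204913 -4.68267293] 18.0583
at [ 0.59163848 -0.18396969  0.08692584] [ 0.09439949  0.8480071  -4.14121433]
23.6917
(array([ 0.59418687, -0.18396594]), 521.0, 595.7063876604661)
```

View pics/top3.png

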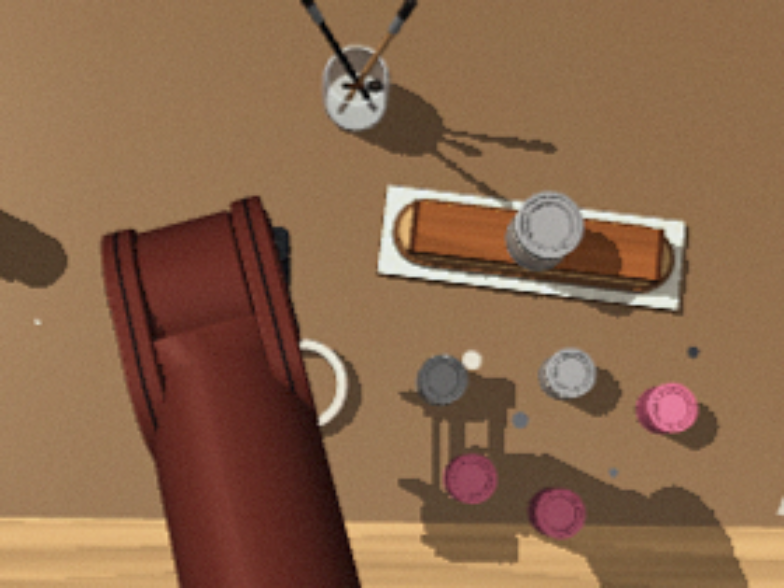

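The large tin stands on the middle of the batten, about 2.5 mm off. Small tins next, one at each end.

```bash
python3 - <<'E'
from h import *
pick(.444,-.0875,.021,.072); place(.092,.021,.072)
c=optics.capture("scene"); cv2.imwrite("pics/sc4.png",cv2.resize(c["frame"][110:290,150:420],None,fx=2.9,fy=2.9))
E
```

```text
grip 0.049655931671162314 24.99961425550282 f [ 0.581232   -0.10309189 -0.10496533]
held 0.049406058294063325 [ 0.19414232 -0.28714106 -2.55899498] 29.0083
at [ 0.60206967 -0.09250166  0.07997634] [-0.65835488 -1.20696001 -1.97240235]
33.3583
```

View pics/sc4.png

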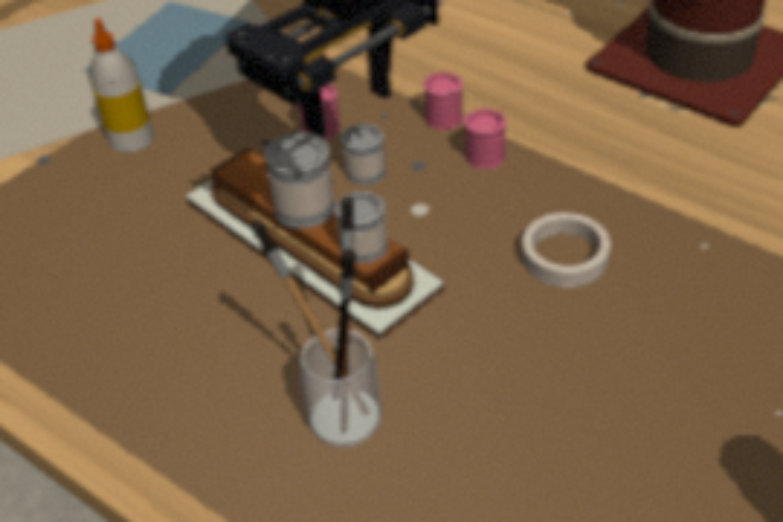

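The first small tin stands upright near the jar-side end (crop pixel (362,228)), and the bystanders are untouched. Now the second tin.

```bash
python3 - <<'E'
from h import *
r.movel([.48,-.15,.23],.25)
pick(.4545,-.2175,.021,.072); place(-.092,.021,.072)
r.goto([.45,.1,.25],down(0)); 
c=optics.capture("top"); cv2.imwrite("pics/top5.png",cv2.resize(c["frame"][90:300,200:480],None,fx=2.8,fy=2.8))
hsv=cv2.cvtColor(c["frame"],cv2.COLOR_BGR2HSV)
A=np.array([-np.sin(YAW),np.cos(YAW)])
for s in(.092,-.092):
    q=proj(c,[*(C+s*A),.1])[0]; cc=dict(c); f=c["frame"].copy(); 
    w=np.zeros(f.shape[:2],np.uint8); cv2.circle(w,tuple(int(v) for v in q),16,1,-1); f[w==0]=(20,60,100); cc["frame"]=f
    x,a,b=tin(cc,tuple(int(v) for v in q),.025,.056,.058); d=x-C; print(x,a,b,"along",d@A,"across",d@[A[1],-A[0]])
E
```

```text
grip 0.04950330652020962 24.99995654448867 f [-0.0241885   0.20535718 -0.37177134]
held 0.04901576202709566 [-0.71262262 -0.30795472 -1.26889174] 37.4667
at [ 0.5813193  -0.27531282  0.07995343] [ 0.47406181 -0.3851008  -2.18284522]
41.8167
[ 0.60427489 -0.09249795] 277.0 317.5561167038977 along 0.09233642140035882 across 0.0021769485759895717
[ 0.58355891 -0.27713242] 312.0 347.5796516961418 along -0.0934564387884518 across 0.0024124177859912114h.py:28: RuntimeWarning: The iteration is not making good progress, as measured by the 
 improvement from the last ten iterations.
  x=fsolve(lambda x:centroid(f(x))-centroid(hull),world(c,near,h)[0,:2],epsfcn=1e-6)
```

View pics/top5.png

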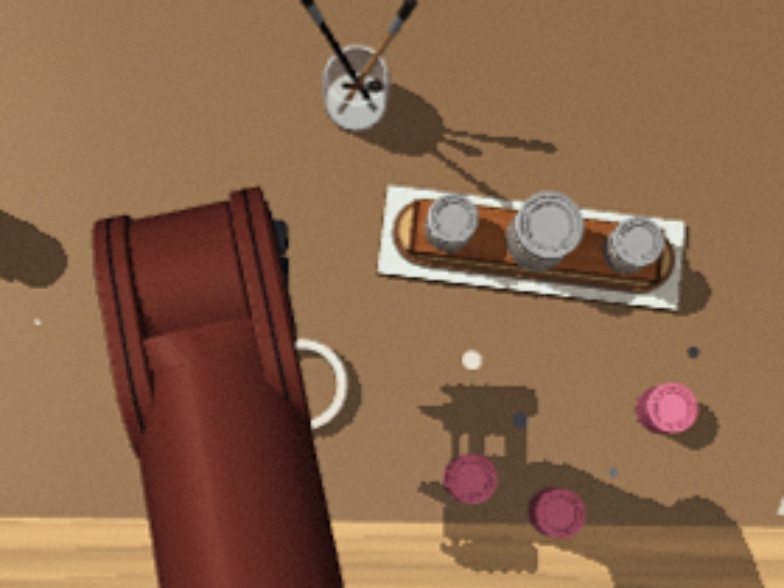

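All three tins stand upright on the batten, small ones at (452,222) and (636,242) and the large one at (546,228). The small tins sit about 92 mm either side of the middle and 2 mm off the centre line, and the robot is clear.

```bash
python3 -c "
from cell import workorder
print(workorder.close_job())"
```

```text
the job is handed in; nothing more can be done
None
```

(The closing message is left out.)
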